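Open both leaves of the colour cupboard, bolt first drawn

ROBOT

A 7-joint arm with a two-finger parallel gripper is mounted at the origin on the work surface. World frame = base frame: x ahead of the robot, y to its left, z up, the work surface at z = 0. Lengths are in m, angles in rad, forces in N, time in s.
With the tool pointing down it reaches from about 0.35 to 0.9 m from the base axis. Payload 19.9 kg.
Tool frame: the origin (TCP) lies at the very end of the fingers, on their centre line; the grasp point (between the pads) lies 19 mm behind it; z points along the fingers, x is the direction in which the jaws open and shut, and the axes are right-handed (so a half turn about z gives the same grasp; the last joint's range is limited). The gripper opens to 94 mm and grips with 3 to 60 N. Pads are 16 mm wide; open, the fingers measure 119 mm over their backs; the gripper's body (75 mm by 177 mm) begins 78 mm behind the grasp point.
Start: joints at [1.075, 0.417, -0.01, 1.614, 0.005, 1.111, -0.053], TCP at [0.274, -0.562, 0.182] pointing down, gripper open.
Joint ranges: [-2.81, 2.81], [-0.39, 2.02], [-1.27, 1.25], [0.06, 2.57], [-1.19, 4.33], [0.19, 2], [-2.82, 2.82]. Speed limits (rad/s): [1.89, 1.89, 2.39, 2.39, 3.01, 3.01, 3.01].

INTERFACE

Orientations are given as a unit quaternion [x, y, z, w].
In Python, from rig import status, cams, sign_off gives the robot as it stands.
- The arm moves only by the tool send_rows, never from a script. Its argument "increments" is a list of rows, each an object with "linear": the shift along the world's x, y, z in m, a list of three; "delta_rot": the turn, a rotation vector about the world's x, y, z in rad, a list of three. In form: [{"linear": [dx, dy, dz], "delta_rot": [rx, ry, rz]}, ...]. A call has 1 to 12 rows; each row is the pose to reach, as a shift and turn from the pose commanded when the call began; what a row does not reach only later rows make up. A row lasts 1/8 s, in which the tool goes at most 62.5 mm and 10.7 degrees, less where a joint would pass 70% of its speed; a pose out of reach is approached as far as the arm can. A call with a gripper value outside its range is refused whole. "hand" is the closure in counts, from 0 (fully open) to 255 (shut), set as the call begins (left out, the last holds). The fingers move at their own pace and stop on an object; "newtons" is the grip in N (left out, the last holds). Time passes only in rows, so rows that repeat a pose let the fingers close. It gives the time, the measured TCP pose, the force and the opening at its end, in the units of the state.
- status.observe(): the state, without advancing time (a new reading comes with each control period).
- cams.capture(name): name is "scene" or "top" or "wrist"; returns (picture, depth): 384x512x3 uint8, red, green, blue; 384x512 float32, m along the optical axis (not along the pixel's ray), 0 where there is no reading.
- cams.get_calibration(name): a dict with "camera_matrix" (3x3 intrinsics, pixels), "view" (4x4, takes a point from world to camera coordinates). Camera axes: x right, y down, z forward; pixel columns grow to the right and rows downward; lengths in m; the calibration is good to about 2 mm. A picture is of the moment at which its call begins: read the wrist's pose just before it. get_calibration takes no time and is no camera call; for the wrist camera it gives the pose at the moment of the call.
- sign_off(): hands the job in, once; it reports no verdict.
The state is a dict: "time_s": time; "qpos": joint angles; "joint_vel": joint speeds; "tau": joint torques, N m; "position": TCP position; "eef_rot": TCP orientation; "contact_force": force on the tool from outside, world axes, zero at the start; "moment": the same for the moment, N m; "finger_gap": finger opening in m.
Only numpy, scipy, OpenCV 4.12 (cv2) and the standard library are available. Lean on these libraries where they do the work, as an engineer would, in place of code of your own. Each camera call takes 0.05 s, during which the arm holds its last target.

TASK

Please open up the blue two-leaf colour cupboard so that the wide board of plates inside can come straight out: the left leaf is the passive one, held by a flush bolt that drops into the plinth, so draw that bolt fully up by its brass knob before you pull on that leaf, and swing both leaves wide open, square to the front or further. Leave the bolt drawn up and both leaves standing open, and do not disturb the bowl, jar, mug, brush pot, plate and tools on the cupboard and around it.

Things in the scene. Friction and masses are not known exactly. Their poses are not given: they have to be found in the camera images.
- cupboard: fixed light-wood bench cupboard with two upright blue leaves, 400 mm wide, 285 mm high. Origin under its centre on the bench; x axis from the front to the back, y to the left leaf, z up. Leaf fronts lie 106 mm in front of the origin; the plinth (45 mm high) reaches 18 mm further; back 90 mm behind it. The top board ends 2 mm above the leaf tops
- active_leaf (a joint): angle of the active (right, -y) leaf, rad: 0 shut, may start ajar (up to 0.25), grows as it swings out to the robot, stop at 1.9. No latch; stiff hinge (0.12 N m), stays where left. A dark wooden strip 6 mm thick on its free edge laps 8 mm over the passive leaf's front, so this leaf opens first. Leaf 199 mm wide, 16 mm thick, 48 to 283 mm above the bench
- passive_leaf (a joint): angle of the passive (left, +y) leaf, rad: 0 shut, grows as it swings out to the robot, stop at 1.9. Held shut, with 0.007 rad of play, by the flush bolt while that is down. Stiff hinge (0.12 N m), stays where left. Same size as the other leaf
- flush_bolt (a joint): height of the flush bolt in the passive leaf, m: 0 shot (pin 14 mm deep in a hole in the plinth), 0.014 pin just out of the hole, 0.022 fully withdrawn, up against its stop. Sliding friction about 3 N; stays where left
- bolt_knob (a point): centre of the head of the bolt's round brass knob: head 17 mm diameter, 15 mm long, its axis level and square to the leaf; 27 mm proud of the leaf front, this point 20 mm proud; 40 mm from the passive leaf's free edge; 45 mm below the leaf top when shot. Rises with the bolt. Axes as the cupboard's while the leaf is shut, turning with the leaf
- active_pull (a point): point on the upright steel bar pull of the active leaf, 43 mm below the leaf top: bar 11 mm thick, 110 mm long, axis 35 mm off the leaf front, top end 15 mm below the leaf top, an 8 mm post to the leaf 15 mm above this point; 104 mm from the hinge line, 95 mm from the free edge. Axes as the cupboard's when shut, turning with the leaf
- passive_pull (a point): the same point on the like pull of the passive leaf, 104 mm from its hinge line, 95 mm from its free edge; axes turn with the leaf
- active_hinge (a point): point on the vertical hinge line of the active leaf (its outer back edge), at the height of the pull point
- passive_hinge (a point): point on the vertical hinge line of the passive leaf (its outer back edge), at the height of the pull point
- slip_bowl: white ceramic bowl, 104 mm across, 58 mm high, on top of the cupboard near its back; origin under its centre
- amber_jar: amber glass jar with black cap, 52 mm across, 75 mm high, on top of the cupboard near its back; origin under its centre
- brush_pot: white pot, 80 mm across and 95 mm high, with four brushes that stand up to 210 mm, on the bench left (+y of the cupboard) beside the cupboard; origin under its centre
- mug: blue mug, 80 mm across, 88 mm high, on the bench to the right (-y of the cupboard) of the cupboard; origin under its centre
- painted_plate: yellow plate with red and orange flowers, 170 mm across, 17 mm high, lying on the bench between robot and cupboard; origin under its centre
- scissors: scissors with green handles, 190 mm long, 10 mm high, lying on the bench between robot and cupboard; origin at the rivet
- palette_knife: palette knife with dark wooden handle, 210 mm long, 16 mm high, lying on the bench; origin between handle and blade

How it is judged:
On the way, in this order (a step that is already met when the one before it is completed fails the run):
1. the flush bolt is drawn fully up while the passive leaf is still shut (value of joint flush_bolt above 0.018 m and value of joint passive_leaf below 0.06 rad), for 0.1 s.
2. both leaves are swung wide open (value of joint each of active_leaf, passive_leaf above 1.4 rad and value of joint flush_bolt above 0.018 m), for 0.2 s.
At the end, for the whole second after the job is handed in: both leaves stand still, open by more than 1.4 rad (80 degrees), and the bolt is still drawn up by more than 18 of its 22 mm (all of step 2 and velocity of joint active_leaf between -0.05 and 0.05 rad/s and velocity of joint passive_leaf between -0.05 and 0.05 rad/s); the robot touches nothing.
It fails at once if the bowl or jar on top of the cupboard is disturbed (moved more than 30 mm) (distance of any of slip_bowl, amber_jar from where it was at the start of the episode above 0.03 m).
It fails at once if the brush pot or the mug beside the cupboard is disturbed (moved more than 30 mm) (distance of any of brush_pot, mug from where it was at the start of the episode above 0.03 m).
It fails at once if the painted plate is disturbed (moved more than 30 mm) (distance of painted_plate from where it was at the start of the episode above 0.03 m).
It fails at once if the scissors or the palette knife is disturbed (moved more than 30 mm) (distance of any of scissors, palette_knife from where it was at the start of the episode above 0.03 m).
It also fails if it takes over 58 s, if anything falls off the work surface, if the arm or the gripper's body presses on something with over 40 N, if the wrist force passes 120 N, or if a joint passes its speed limit or range.

## Working session

There is one attempt and no reset: what is moved stays moved. The work goes in short steps, Python scripts to look and compute and a tool call to move; the robot and the scene stay as the last step left them, time stands still between calls to the robot, and variables do not carry over. Pictures are saved under pics/ and viewed, and the job is handed in when it is done.

Besides the shell and the picture viewer there is one more tool, called after "Call:" as name([rows], argument=value, ...), one row to a line, values as JSON. send_rows: Moves the arm, as the interface text tells. Its arguments: {"type":"object","properties":{"increments":{"type":"array"},"hand":{"type":"number"},"newtons":{"type":"number"}},"required":["increments"]}

```bash
ls; mkdir -p pics
python3 - <<'E'
from rig import status, cams
import cv2, numpy as np
s=status.observe();print({k:np.round(v,3).tolist() for k,v in s.items()})
for n in ["scene","top"]:
    p,d=cams.capture(n); cv2.imwrite(f"pics/{n}0.png",p[:,:,::-1]); np.savez(f"{n}0.npz",p=p,d=d,K=cams.get_calibration(n)["camera_matrix"],V=cams.get_calibration(n)["view"])
    print(np.round(cams.get_calibration(n)["view"],3).tolist(), np.round(cams.get_calibration(n)["camera_matrix"],1).tolist())
E
```

```text
pics
{'time_s': 0.0, 'qpos': [1.075, 0.418, -0.01, 1.614, 0.005, 1.111, -0.053], 'joint_vel': [0.001, 0.001, 0.0, -0.0, 0.001, 0.001, 0.002], 'tau': [0.001, -85.125, 0.639, -42.599, -0.049, 0.019, 0.0], 'position': [0.274, -0.561, 0.181], 'eef_rot': [0.848, -0.53, -0.001, -0.0], 'contact_force': [-0.477, 0.212, -0.078], 'moment': [-0.013, -0.038, 0.023], 'finger_gap': 0.094}
[[-0.637, -0.771, -0.0, 0.386], [-0.723, 0.597, -0.347, 0.455], [0.268, -0.221, -0.938, 0.932], [0.0, 0.0, 0.0, 1.0]] [[367.6, 0.0, 255.7], [0.0, 367.6, 195.2], [0.0, 0.0, 1.0]]
[[-0.014, -1.0, 0.004, 0.062], [-0.978, 0.013, -0.208, 0.552], [0.207, -0.007, -0.978, 1.387], [0.0, 0.0, 0.0, 1.0]] [[455.1, 0.0, 257.9], [0.0, 455.1, 189.5], [0.0, 0.0, 1.0]]
```

View pics/scene0.png

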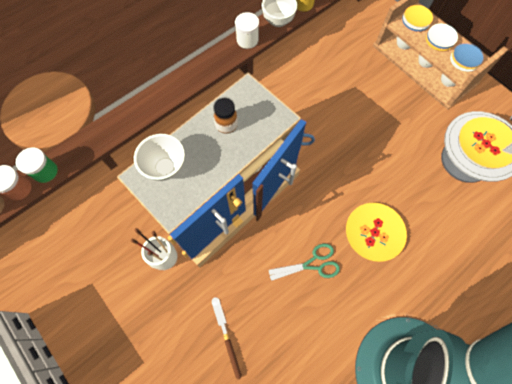

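View pics/top0.png

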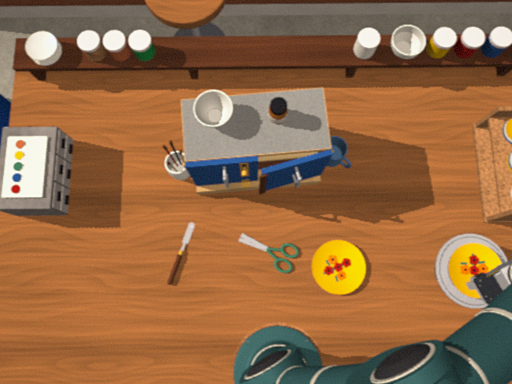

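The two views show the cupboard slightly turned, with the active (right) leaf ajar, the mug close to its right side and the brush pot to the left. Next I fit the cupboard pose.

```bash
cat > h.py <<'E'
import numpy as np, cv2
def load(n):
    z=np.load(n); return z['p'],z['d'],z['K'],z['V']
def world(p,d,K,V):
    v,u=np.mgrid[:d.shape[0],:d.shape[1]]
    c=np.stack([(u-K[0,2])/K[0,0]*d,(v-K[1,2])/K[1,1]*d,d],-1)
    R=V[:3,:3];t=V[:3,3]
    w=(c-t)@R
    w[d<=0]=np.nan
    return w
def proj(X,K,V):
    c=np.atleast_2d(X)@V[:3,:3].T+V[:3,3]; q=c@K.T; return q[:,:2]/q[:,2:]
E
python3 - <<'E'
from h import *
for n in ["top0","scene0"]:
    p,d,K,V=load(n+".npz"); w=world(p,d,K,V)
    m=(abs(w[...,2]-0.285)<0.006)
    pi=p.astype(int); grey=(abs(pi[...,0]-pi[...,2])<60)&(pi.sum(-1)>150)
    c=w[m&(w[...,0]>0.3)]
    nl,lab,st,ce=cv2.connectedComponentsWithStats(m.astype(np.uint8))
    i=1+np.argmax(st[1:,4]); P=w[lab==i]
    print(n,len(P),np.median(P[:,2]),st[i],cv2.minAreaRect((P[:,:2]*1000).astype(np.float32)), cv2.boxPoints(cv2.minAreaRect((P[:,:2]*1000).astype(np.float32))).round().tolist())
    h=cv2.cvtColor(p,cv2.COLOR_RGB2HSV)
    bl=(h[...,0]>105)&(h[...,0]<125)&(h[...,1]>150)
    P=w[bl&(w[...,2]>0.03)&(w[...,0]>.3)]
    print('blue',np.nanpercentile(P,[2,50,98],axis=0).round(3).tolist())
E
```

```text
top0 8312 0.28415604365589764 [ 180   87  152   91 8312] ((660.8603515625, 60.49699401855469), (243.22616577148438, 400.4764099121094), 4.660267353057861) [[523.0, 250.0], [556.0, -149.0], [798.0, -129.0], [766.0, 270.0]]
blue [[0.555, -0.706, 0.075], [0.579, 0.027, 0.226], [0.988, 0.247, 0.286]]
scene0 11743 0.28620923512651225 [  117    73   189   167 11743] ((664.6654663085938, 55.96443176269531), (241.93692016601562, 401.83026123046875), 4.549901962280273) [[528.0, 247.0], [560.0, -154.0], [801.0, -135.0], [769.0, 266.0]]
blue [[0.56, -0.136, 0.08], [0.58, 0.109, 0.244], [0.604, 0.242, 0.286]]
```

Run:
```python
from h import *
p,d,K,V=load("top0.npz")
a=cv2.resize(p[80:210,150:360],None,fx=3.8,fy=3.8,interpolation=cv2.INTER_CUBIC);cv2.imwrite("pics/t_crop.png",a[:,:,::-1])
p,d,K,V=load("scene0.npz")
a=cv2.resize(p[70:280,110:330],None,fx=2.8,fy=2.8,interpolation=cv2.INTER_CUBIC);cv2.imwrite("pics/s_crop.png",a[:,:,::-1])
```

```text
(no output)
```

View pics/t_crop.png

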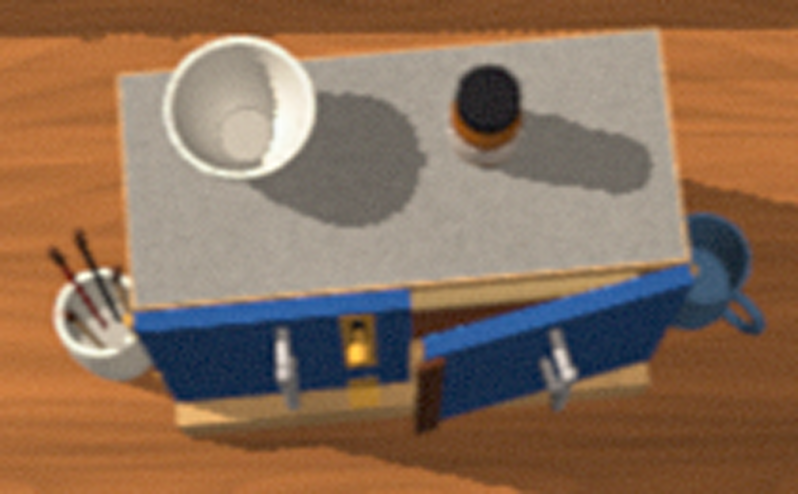

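View pics/s_crop.png

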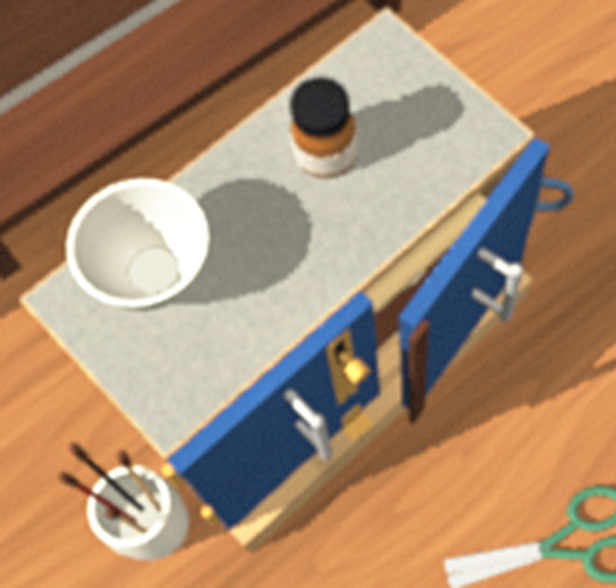

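```bash
cat >> h.py <<'E'
def ray(uv,z,K,V):
    R=V[:3,:3];c=-R.T@V[:3,3]
    r=R.T@np.array([(uv[0]-K[0,2])/K[0,0],(uv[1]-K[1,2])/K[1,1],1]); return c+r*(z-c[2])/r[2]
E
python3 - <<'E'
from h import *
from scipy.optimize import least_squares
T={'top0':(3.8,(150,80),[(118,75),(658,30),(690,262),(132,308)]),'scene0':(2.8,(110,70),[(22,297),(387,10),(532,132),(168,458)])}
L=np.array([[.09,.2],[.09,-.2],[-.09,-.2],[-.09,.2]])
def tr(q,l):
    c,s=np.cos(q[2]),np.sin(q[2]); return q[:2]+l@np.array([[c,s],[-s,c]])
allW=[]
for n,(s,o,px) in T.items():
    p,d,K,V=load(n+".npz")
    W=np.array([ray(np.array(a)/s+np.array(o)-0.5*0,.285,K,V)[:2] for a in px]); print(n,W.round(3).tolist())
    r=least_squares(lambda q:(tr(q,L)-W).ravel(),[.65,.05,0]); print(r.x.round(4),(r.fun*1000).round(1)); allW.append(r.x)
print(np.mean(allW,0))
E
```

```text
top0 [[0.763, 0.266], [0.793, -0.131], [0.615, -0.146], [0.586, 0.252]]
[0.689  0.0606 0.0753] [ 1.1  0.7  0.9 -1.5 -0.3  0.  -1.6  0.7]
scene0 [[0.768, 0.262], [0.798, -0.133], [0.623, -0.149], [0.587, 0.248]]
[0.6938 0.0572 0.0835] [-0.7  1.6  2.7 -1.2 -2.6 -0.9  0.6  0.5]
[0.69142062 0.05886595 0.07941873]
```

Run:
```python
from h import *
q=np.array([.6914,.0589,.0794]);c,s=np.cos(q[2]),np.sin(q[2]);R=np.array([[c,-s],[s,c]])
loc=lambda w:(np.array(w)[:2]-q[:2])@R
for n,s_,o,pts in [('top0',3.8,(150,80),dict(afree_back=(425,340,.283),afree_front=(428,358,.283),astripbot=(425,432,.05),a_hinge=(690,265,.283),pfree_front=(410,312,.283),pfl=(135,328,.283),potc=(108,322,.09),mugc=(712,265,.088),knob=(357,347,.245),ppulltop=(283,332,.268),apulltop=(558,335,.268),)),
  ('scene0',2.8,(110,70),dict(afree_front=(405,322,.283),astript=(418,325,.28),afront_hinge=(547,145,.283),pfree_front=(372,300,.283),pfl=(180,470,.283),potc=(135,505,.09),knob=(358,370,.245),ppulltop=(290,395,.268),mughandle=(570,195,.05)))]:
    p,d,K,V=load(n+".npz")
    for k,(u,v,z) in pts.items():
        w=ray(np.array([u,v])/s_+np.array(o),z,K,V); print(n,k,w.round(3),loc(w).round(3))
p,d,K,V=load("top0.npz");w=world(p,d,K,V)
# heights map points near pot / mug, local frame
l=(w[...,:2]-q[:2])@R
for nm,m in [('pot',(l[...,1]>.205)&(l[...,1]<.4)&(abs(l[...,0])<.25)),('mug',(l[...,1]<-.205)&(l[...,1]>-.4)&(abs(l[...,0])<.2))]:
    m&=w[...,2]>.03
    print(nm,l[m].min(0).round(3),l[m].max(0).round(3),np.median(l[m],0).round(3),w[m][:,2].max())
```

```text
top0 afree_back [0.56  0.045 0.283] [-0.132 -0.004]
top0 afree_front [0.547 0.043 0.283] [-0.145 -0.005]
top0 astripbot [0.541 0.042 0.05 ] [-0.152 -0.005]
top0 a_hinge [ 0.613 -0.146  0.283] [-0.094 -0.198]
top0 pfree_front [0.581 0.055 0.283] [-0.111  0.005]
top0 pfl [0.572 0.25  0.283] [-0.104  0.2  ]
top0 potc [0.629 0.303 0.09 ] [-0.043  0.248]
top0 mugc [ 0.672 -0.199  0.088] [-0.04  -0.255]
top0 knob [0.565 0.094 0.245] [-0.123  0.045]
top0 ppulltop [0.571 0.146 0.268] [-0.113  0.097]
top0 apulltop [ 0.566 -0.051  0.268] [-0.133 -0.1  ]
scene0 afree_front [0.559 0.042 0.283] [-0.133 -0.006]
scene0 astript [0.552 0.035 0.28 ] [-0.141 -0.012]
scene0 afront_hinge [ 0.607 -0.151  0.283] [-0.101 -0.203]
scene0 pfree_front [0.59  0.051 0.283] [-0.101 -0.   ]
scene0 pfl [0.574 0.247 0.283] [-0.102  0.197]
scene0 potc [0.638 0.302 0.09 ] [-0.034  0.246]
scene0 knob [0.563 0.089 0.245] [-0.126  0.04 ]
scene0 ppulltop [0.574 0.147 0.268] [-0.11   0.097]
scene0 mughandle [ 0.633 -0.248  0.05 ] [-0.083 -0.301]
pot [-0.096  0.207] [0.003 0.293] [-0.031  0.26 ] 0.2662475508838099
mug [-0.089 -0.296] [ 0.009 -0.226] [-0.036 -0.27 ] 0.09365541942944733
```

Call:
send_rows([
  {"linear": [0, 0, 0.05], "delta_rot": [0, 0, 0]},
  {"linear": [0, 0.03, 0.1], "delta_rot": [0, 0, 0]},
  {"linear": [0.03, 0.08, 0.15], "delta_rot": [0, 0, -0.05]},
  {"linear": [0.06, 0.13, 0.18], "delta_rot": [0, 0, -0.1]},
  {"linear": [0.09, 0.18, 0.18], "delta_rot": [0, 0, -0.15]},
  {"linear": [0.12, 0.23, 0.18], "delta_rot": [0, 0, -0.175]},
  {"linear": [0.15, 0.28, 0.18], "delta_rot": [0, 0, -0.175]},
  {"linear": [0.18, 0.33, 0.18], "delta_rot": [0, 0, -0.175]},
  {"linear": [0.21, 0.38, 0.18], "delta_rot": [0, 0, -0.175]},
  {"linear": [0.24, 0.43, 0.18], "delta_rot": [0, 0, -0.175]},
  {"linear": [0.255, 0.47, 0.18], "delta_rot": [0, 0, -0.175]},
  {"linear": [0.266, 0.499, 0.17], "delta_rot": [0, 0, -0.175]},
], hand=100)

```text
time_s: 1.6
position: [0.5406, -0.0606, 0.3518]
eef_rot: [0.799, -0.601, 0.0, -0.0]
contact_force: [-0.1, -0.5, 0.0]
finger_gap: 0.0572
```

Call:
send_rows([
  {"linear": [0, 0, 0], "delta_rot": [0, 0, 0]},
  {"linear": [0, 0, 0], "delta_rot": [0, 0, 0]},
  {"linear": [0, 0, 0], "delta_rot": [0, 0, 0]},
])

```text
time_s: 1.98
position: [0.5398, -0.0638, 0.3519]
eef_rot: [0.798, -0.603, 0.0, 0.0]
contact_force: [-0.5, 0.1, -0.7]
finger_gap: 0.0569
```

```bash
cat > snap.py <<'E'
import sys
from rig import status, cams
from h import *
def snap(n,tag):
    s=status.observe();c=cams.get_calibration(n);p,d=cams.capture(n)
    cv2.imwrite(f"pics/{tag}.png",p[:,:,::-1]);np.savez(f"{tag}.npz",p=p,d=d,K=c["camera_matrix"],V=c["view"])
    print({k:np.round(s[k],3).tolist() for k in ['time_s','position','eef_rot','contact_force','finger_gap','qpos']})
for a in sys.argv[1:]: n,t=a.split(':');snap(n,t)
E
python3 snap.py wrist:w1 top:t1
```

```text
{'time_s': 1.975, 'position': [0.54, -0.064, 0.352], 'eef_rot': [0.798, -0.603, 0.0, 0.0], 'contact_force': [-0.546, 0.114, -0.694], 'finger_gap': 0.057, 'qpos': [0.401, 0.177, -0.397, 1.563, 0.069, 1.415, -1.294]}
{'time_s': 2.025, 'position': [0.54, -0.064, 0.352], 'eef_rot': [0.798, -0.603, 0.0, 0.0], 'contact_force': [0.2, -0.854, -0.552], 'finger_gap': 0.057, 'qpos': [0.401, 0.177, -0.397, 1.563, 0.069, 1.415, -1.295]}
```

View pics/w1.png

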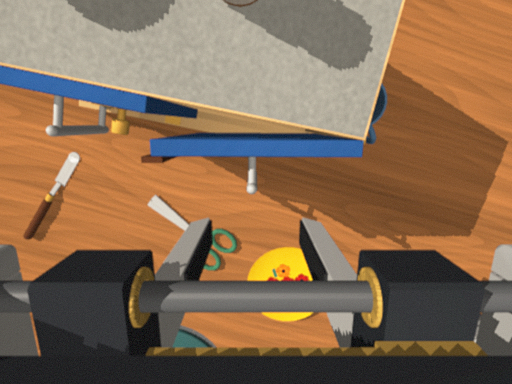

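View pics/t1.png

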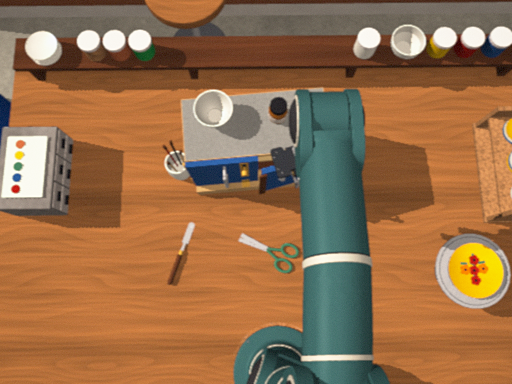

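The wrist view shows the active leaf's bar end at (252,187), the knob at (120,127) and the passive bar's top end at (52,130).

Run:
```python
from h import *
q=np.array([.6914,.0589,.0794]);c,s=np.cos(q[2]),np.sin(q[2]);R=np.array([[c,-s],[s,c]])
p,d,K,V=load("w1.npz")
w=world(p,d,K,V)
for k,u,v,z in [('apull',252,187,.268),('ppull',52,130,.268),('afree',151,140,.283),('afreefront',151,155,.283),('ahingefront',362,155,.283),('frontright corner',364,139,.285),('pfree',148,97,.283),('pfreefront',145,111,.283),('backright',404,0,.285),('knob',120,129,.238)]:
    x=ray((u,v),z,K,V);print(k,x.round(4),((x[:2]-q[:2])@R).round(4),w[v,u].round(3))
h=w[...,2]
m=(abs(h-.285)<.006); 
print(V.round(3).tolist())
```

```text
apull [ 0.5453 -0.0574  0.268 ] [-0.1549 -0.1043] [ 0.545 -0.057  0.267]
ppull [0.5464 0.1443 0.268 ] [-0.1378  0.0966] [0.547 0.144 0.269]
afree [0.5655 0.0453 0.283 ] [-0.1265 -0.0036] [0.566 0.045 0.284]
afreefront [0.5519 0.0426 0.283 ] [-0.1403 -0.0052] [0.552 0.042 0.285]
ahingefront [ 0.6062 -0.1473  0.283 ] [-0.1013 -0.1988] [ 0.607 -0.255  0.   ]
frontright corner [ 0.6204 -0.1431  0.285 ] [-0.0868 -0.1957] [ 0.62  -0.143  0.285]
pfree [0.6021 0.0552 0.283 ] [-0.0893  0.0033] [0.602 0.056 0.28 ]
pfreefront [0.5895 0.0555 0.283 ] [-0.1019  0.0047] [0.589 0.056 0.282]
backright [ 0.7351 -0.1343  0.285 ] [ 0.0283 -0.196 ] [ 0.735 -0.134  0.285]
knob [0.5612 0.0941 0.238 ] [-0.127   0.0454] [0.563 0.09  0.249]
[[0.275, -0.962, -0.001, -0.208], [-0.934, -0.267, 0.236, 0.423], [-0.227, -0.064, -0.972, 0.674], [0.0, 0.0, 0.0, 1.0]]
```

Call:
send_rows([
  {"linear": [0.0055, 0.0065, -0.01], "delta_rot": [0, 0, -0.02]},
  {"linear": [0.0055, 0.0065, -0.04], "delta_rot": [0, 0, -0.02]},
  {"linear": [0.0055, 0.0065, -0.07], "delta_rot": [0, 0, -0.02]},
  {"linear": [0.0055, 0.0065, -0.1], "delta_rot": [0, 0, -0.02]},
  {"linear": [0.0055, 0.0065, -0.13], "delta_rot": [0, 0, -0.02]},
  {"linear": [0.0055, 0.0065, -0.13], "delta_rot": [0, 0, -0.02]},
  {"linear": [0.0055, 0.0065, -0.13], "delta_rot": [0, 0, -0.02]},
])

```text
time_s: 2.95
position: [0.546, -0.056, 0.2226]
eef_rot: [0.792, -0.61, 0.0, -0.0]
contact_force: [0.1, 0.1, 0.9]
finger_gap: 0.0572
```

Call:
send_rows([
  {"linear": [0, 0, 0], "delta_rot": [0, 0, 0]},
  {"linear": [0, 0, 0], "delta_rot": [0, 0, 0]},
  {"linear": [0, 0, 0], "delta_rot": [0, 0, 0]},
  {"linear": [0, 0, 0], "delta_rot": [0, 0, 0]},
  {"linear": [0, 0, 0], "delta_rot": [0, 0, 0]},
  {"linear": [0, 0, 0], "delta_rot": [0, 0, 0]},
], hand=255, newtons=15)

```text
time_s: 3.7
position: [0.5463, -0.0575, 0.2218]
eef_rot: [0.792, -0.61, 0.001, -0.0]
contact_force: [5.6, -6.8, -3.3]
finger_gap: 0.0106
```

```bash
cat >> h.py <<'E'
def arc(H,P,ths):
    H=np.array(H);v=np.array(P)-H
    for t in ths:
        c,s=np.cos(t),np.sin(t);w=np.array([[c,-s],[s,c]])@v+H-P; print(f'{{"linear":[{w[0]:.3f},{w[1]:.3f},0],"delta_rot":[0,0,{t:.2f}]}},')
E
python3 -c "
from h import *
import numpy as np
arc((.6201,-.1445),(.5458,-.0575),np.arange(1,16)*.1)"
```

```text
{"linear":[-0.008,-0.008,0],"delta_rot":[0,0,0.10]},
{"linear":[-0.016,-0.016,0],"delta_rot":[0,0,0.20]},
{"linear":[-0.022,-0.026,0],"delta_rot":[0,0,0.30]},
{"linear":[-0.028,-0.036,0],"delta_rot":[0,0,0.40]},
{"linear":[-0.033,-0.046,0],"delta_rot":[0,0,0.50]},
{"linear":[-0.036,-0.057,0],"delta_rot":[0,0,0.60]},
{"linear":[-0.039,-0.068,0],"delta_rot":[0,0,0.70]},
{"linear":[-0.040,-0.080,0],"delta_rot":[0,0,0.80]},
{"linear":[-0.040,-0.091,0],"delta_rot":[0,0,0.90]},
{"linear":[-0.039,-0.103,0],"delta_rot":[0,0,1.00]},
{"linear":[-0.037,-0.114,0],"delta_rot":[0,0,1.10]},
{"linear":[-0.034,-0.125,0],"delta_rot":[0,0,1.20]},
{"linear":[-0.029,-0.135,0],"delta_rot":[0,0,1.30]},
{"linear":[-0.024,-0.145,0],"delta_rot":[0,0,1.40]},
{"linear":[-0.018,-0.155,0],"delta_rot":[0,0,1.50]},
```

Call:
send_rows([
  {"linear": [-0.008, -0.008, 0], "delta_rot": [0, 0, 0.1]},
  {"linear": [-0.016, -0.016, 0], "delta_rot": [0, 0, 0.2]},
  {"linear": [-0.022, -0.026, 0], "delta_rot": [0, 0, 0.3]},
  {"linear": [-0.028, -0.036, 0], "delta_rot": [0, 0, 0.4]},
  {"linear": [-0.033, -0.046, 0], "delta_rot": [0, 0, 0.5]},
  {"linear": [-0.036, -0.057, 0], "delta_rot": [0, 0, 0.6]},
  {"linear": [-0.036, -0.057, 0], "delta_rot": [0, 0, 0.6]},
])

```text
time_s: 4.58
position: [0.5096, -0.114, 0.2218]
eef_rot: [0.937, -0.349, 0.0, 0.0]
contact_force: [3.4, -1.7, -2.1]
finger_gap: 0.0104
```

Call:
send_rows([
  {"linear": [-0.003, -0.011, 0], "delta_rot": [0, 0, 0.1]},
  {"linear": [-0.004, -0.023, 0], "delta_rot": [0, 0, 0.2]},
  {"linear": [-0.004, -0.034, 0], "delta_rot": [0, 0, 0.3]},
  {"linear": [-0.003, -0.046, 0], "delta_rot": [0, 0, 0.4]},
  {"linear": [-0.001, -0.057, 0], "delta_rot": [0, 0, 0.5]},
  {"linear": [0.002, -0.068, 0], "delta_rot": [0, 0, 0.6]},
  {"linear": [0.007, -0.078, 0], "delta_rot": [0, 0, 0.7]},
  {"linear": [0.012, -0.088, 0], "delta_rot": [0, 0, 0.8]},
  {"linear": [0.012, -0.088, 0], "delta_rot": [0, 0, 0.8]},
  {"linear": [0.012, -0.088, 0], "delta_rot": [0, 0, 0.8]},
])

```text
time_s: 5.82
position: [0.5205, -0.2022, 0.2218]
eef_rot: [0.999, 0.042, -0.001, 0.001]
contact_force: [-8.7, -6.2, 6.9]
finger_gap: 0.0107
```

```bash
python3 snap.py top:t2 scene:s2
```

```text
{'time_s': 5.825, 'position': [0.52, -0.202, 0.222], 'eef_rot': [0.999, 0.042, -0.001, 0.001], 'contact_force': [-8.691, -6.233, 6.874], 'finger_gap': 0.011, 'qpos': [0.722, 0.299, -0.499, 1.721, 0.156, 1.163, 0.264]}
{'time_s': 5.875, 'position': [0.52, -0.202, 0.222], 'eef_rot': [0.999, 0.042, -0.001, 0.001], 'contact_force': [-8.557, -5.588, 6.356], 'finger_gap': 0.011, 'qpos': [0.722, 0.299, -0.499, 1.721, 0.156, 1.163, 0.264]}
```

Call:
send_rows([
  {"linear": [0, 0, 0], "delta_rot": [0, 0, 0]},
  {"linear": [0, 0, 0], "delta_rot": [0, 0, 0]},
  {"linear": [0, 0, 0], "delta_rot": [0, 0, 0]},
  {"linear": [0, 0, 0.03], "delta_rot": [0, 0, 0]},
  {"linear": [0, 0, 0.06], "delta_rot": [0, 0, 0]},
  {"linear": [0, 0, 0.1], "delta_rot": [0, 0, 0]},
  {"linear": [0, 0, 0.13], "delta_rot": [0, 0, 0]},
  {"linear": [0, 0, 0.13], "delta_rot": [0, 0, 0]},
], hand=100)

```text
time_s: 6.92
position: [0.5223, -0.2012, 0.3537]
eef_rot: [0.999, 0.044, 0.001, 0.001]
contact_force: [0.6, -0.4, -0.1]
finger_gap: 0.0573
```

```bash
python3 snap.py top:t3 scene:s3
```

```text
{'time_s': 6.925, 'position': [0.522, -0.201, 0.354], 'eef_rot': [0.999, 0.044, 0.001, 0.001], 'contact_force': [0.585, -0.389, -0.051], 'finger_gap': 0.057, 'qpos': [0.734, 0.219, -0.509, 1.521, 0.108, 1.426, 0.307]}
{'time_s': 6.975, 'position': [0.522, -0.201, 0.352], 'eef_rot': [0.999, 0.044, 0.001, 0.0], 'contact_force': [0.083, 0.033, 0.2], 'finger_gap': 0.057, 'qpos': [0.734, 0.22, -0.509, 1.524, 0.108, 1.425, 0.307]}
```

View pics/s3.png

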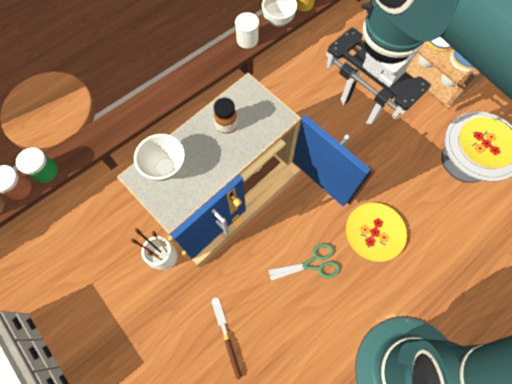

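Call:
send_rows([
  {"linear": [-0.02, 0.02, 0], "delta_rot": [0, 0, 0.16]},
  {"linear": [-0.04, 0.05, 0], "delta_rot": [0, 0, 0.32]},
  {"linear": [-0.04, 0.08, 0], "delta_rot": [0, 0, 0.48]},
  {"linear": [-0.04, 0.11, 0], "delta_rot": [0, 0, 0.64]},
  {"linear": [-0.04, 0.15, 0], "delta_rot": [0, 0, 0.8]},
  {"linear": [-0.02, 0.19, 0], "delta_rot": [0, 0, 0.96]},
  {"linear": [-0.02, 0.22, 0], "delta_rot": [0, 0, 1.12]},
  {"linear": [0.0, 0.25, 0], "delta_rot": [0, 0, 1.28]},
  {"linear": [0.02, 0.28, 0], "delta_rot": [0, 0, 1.44]},
  {"linear": [0.04, 0.2935, 0], "delta_rot": [0, 0, 1.562]},
  {"linear": [0.04, 0.2935, 0], "delta_rot": [0, 0, 1.562]},
  {"linear": [0.04, 0.2935, 0], "delta_rot": [0, 0, 1.562]},
])

```text
time_s: 8.52
position: [0.561, 0.092, 0.351]
eef_rot: [0.679, 0.734, -0.0, -0.0]
contact_force: [-0.2, 0.0, 0.9]
finger_gap: 0.0568
```

```bash
python3 snap.py wrist:w4 scene:s4
```

```text
{'time_s': 8.525, 'position': [0.561, 0.092, 0.351], 'eef_rot': [0.679, 0.734, -0.0, -0.0], 'contact_force': [-0.193, 0.027, 0.879], 'finger_gap': 0.057, 'qpos': [0.453, 0.301, -0.855, 1.494, 0.227, 1.452, 1.241]}
{'time_s': 8.575, 'position': [0.561, 0.092, 0.351], 'eef_rot': [0.679, 0.734, -0.0, -0.0], 'contact_force': [0.262, 0.084, -0.398], 'finger_gap': 0.057, 'qpos': [0.453, 0.3, -0.855, 1.494, 0.227, 1.452, 1.241]}
```

View pics/w4.png

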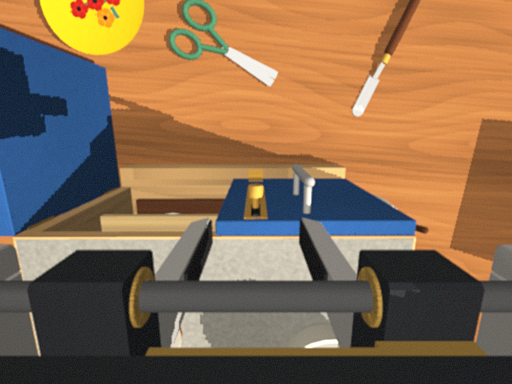

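View pics/s4.png

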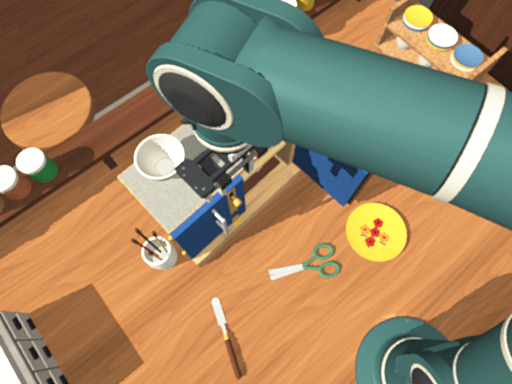

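Run:
```python
from h import *
q=np.array([.694,.062,.079]);c,s=np.cos(q[2]),np.sin(q[2]);R=np.array([[c,-s],[s,c]])
p,d,K,V=load("w4.npz")
for k,u,v,z in [('knobtopfront',257,184,.2465),('knobtop rear',257,197,.2465),('pbar',296,168,.268),('pbar2',309,182,.268),('leaf pf free front',235,180+0,.05),('leaf free front top',221,220,.283),('leaf hinge fr',414,220,.283),('bodycorner',414,236,.285)]:
    x=ray((u,v),z,K,V);print(k,x.round(4),((x[:2]-q[:2])@R).round(4))
for z,xx,yy in [(.238,-.126,.041),(.238,-.133,.041),(.238,-.118,.041),(.268,-.141,.096)]:
    wv=np.r_[q[:2]+R@[xx,yy],z];print(wv.round(4),proj(wv,K,V))
a=cv2.resize(p[150:260,190:430],None,fx=3.3,fy=3.3,interpolation=cv2.INTER_CUBIC);cv2.imwrite("pics/w4c.png",a[:,:,::-1])
```

```text
knobtopfront [0.5554 0.0948 0.2465] [-0.1356  0.0437]
knobtop rear [0.5698 0.096  0.2465] [-0.1211  0.0437]
pbar [0.5318 0.1317 0.268 ] [-0.1562  0.0823]
pbar2 [0.5449 0.1464 0.268 ] [-0.142   0.0959]
leaf pf free front [0.5909 0.0598 0.05  ] [-0.103  0.006]
leaf free front top [0.5868 0.0615 0.283 ] [-0.1069  0.008 ]
leaf hinge fr [0.572  0.2511 0.283 ] [-0.1067  0.1982]
bodycorner [0.5878 0.2534 0.285 ] [-0.0907  0.1992]
[0.5652 0.0929 0.238 ] [[254.57703119 190.91096794]]
[0.5582 0.0924 0.238 ] [[254.56923707 184.78927007]]
[0.5731 0.0936 0.238 ] [[254.58584235 197.83147268]]
[0.5459 0.1466 0.268 ] [[309.07528468 182.97180179]]
```

View pics/w4c.png

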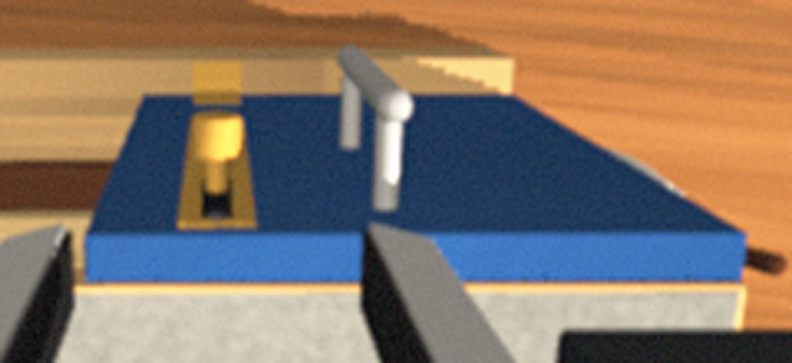

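Call:
send_rows([
  {"linear": [0.002, 0.0015, -0.02], "delta_rot": [0, 0, 0]},
  {"linear": [0.002, 0.0015, -0.05], "delta_rot": [0, 0, 0]},
  {"linear": [0.002, 0.0015, -0.08], "delta_rot": [0, 0, 0]},
  {"linear": [0.002, 0.0015, -0.11], "delta_rot": [0, 0, 0]},
  {"linear": [0.002, 0.0015, -0.132], "delta_rot": [0, 0, 0]},
  {"linear": [0.002, 0.0015, -0.132], "delta_rot": [0, 0, 0]},
  {"linear": [0.002, 0.0015, -0.132], "delta_rot": [0, 0, 0]},
])

```text
time_s: 9.5
position: [0.5638, 0.0937, 0.2209]
eef_rot: [0.679, 0.734, 0.0, 0.001]
contact_force: [-0.2, -0.2, 0.2]
finger_gap: 0.0572
```

Call:
send_rows([
  {"linear": [0, 0, 0], "delta_rot": [0, 0, 0]},
  {"linear": [0, 0, 0], "delta_rot": [0, 0, 0]},
  {"linear": [0, 0, 0], "delta_rot": [0, 0, 0]},
  {"linear": [0, 0, 0], "delta_rot": [0, 0, 0]},
  {"linear": [0, 0, 0], "delta_rot": [0, 0, 0]},
  {"linear": [0, 0, 0], "delta_rot": [0, 0, 0]},
], hand=255, newtons=25)

```text
time_s: 10.25
position: [0.5635, 0.0924, 0.2196]
eef_rot: [0.679, 0.734, -0.001, 0.0]
contact_force: [-1.0, -6.0, 1.7]
finger_gap: 0.0137
```

```bash
python3 snap.py wrist:w5
python3 - <<'E'
from h import *
p=load("w5.npz")[0]
a=cv2.resize(p[130:300,160:360],None,fx=3.5,fy=3.5,interpolation=cv2.INTER_CUBIC);cv2.imwrite("pics/w5c.png",a[:,:,::-1])
E
```

```text
{'time_s': 10.25, 'position': [0.563, 0.092, 0.22], 'eef_rot': [0.679, 0.734, -0.001, 0.0], 'contact_force': [-0.952, -6.038, 1.694], 'finger_gap': 0.014, 'qpos': [0.425, 0.393, -0.824, 1.686, 0.308, 1.199, 1.174]}
```

View pics/w5c.png

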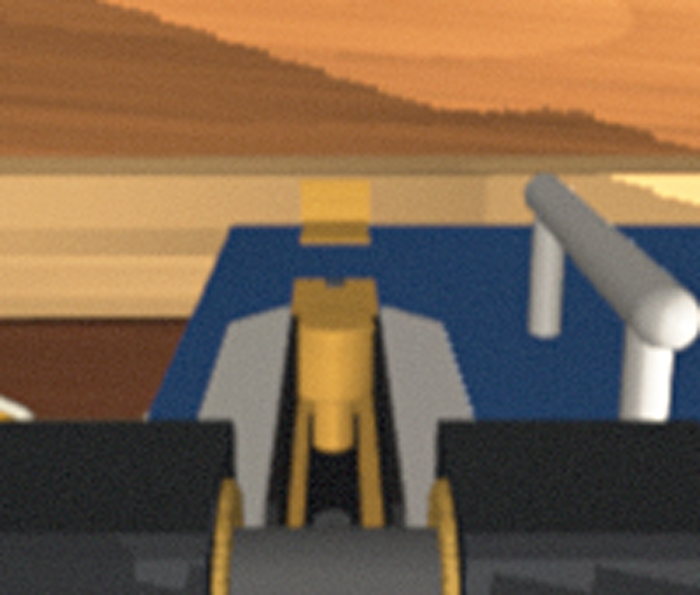

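Call:
send_rows([
  {"linear": [0, 0, 0.003], "delta_rot": [0, 0, 0]},
  {"linear": [0, 0, 0.006], "delta_rot": [0, 0, 0]},
  {"linear": [0, 0, 0.009], "delta_rot": [0, 0, 0]},
  {"linear": [0, 0, 0.012], "delta_rot": [0, 0, 0]},
  {"linear": [0, 0, 0.012], "delta_rot": [0, 0, 0]},
])

```text
time_s: 10.92
position: [0.5633, 0.0924, 0.2315]
eef_rot: [0.679, 0.734, -0.001, 0.0]
contact_force: [-1.9, -6.1, 1.5]
finger_gap: 0.0137
```

```bash
python3 snap.py wrist:w6
python3 - <<'E'
from h import *
p=load("w6.npz")[0]
a=cv2.resize(p[130:300,160:360],None,fx=3.5,fy=3.5,interpolation=cv2.INTER_CUBIC);cv2.imwrite("pics/w6c.png",a[:,:,::-1])
E
```

```text
{'time_s': 10.925, 'position': [0.563, 0.092, 0.232], 'eef_rot': [0.679, 0.734, -0.001, 0.0], 'contact_force': [-1.927, -6.148, 1.45], 'finger_gap': 0.014, 'qpos': [0.429, 0.382, -0.829, 1.671, 0.298, 1.222, 1.181]}
```

View pics/w6c.png

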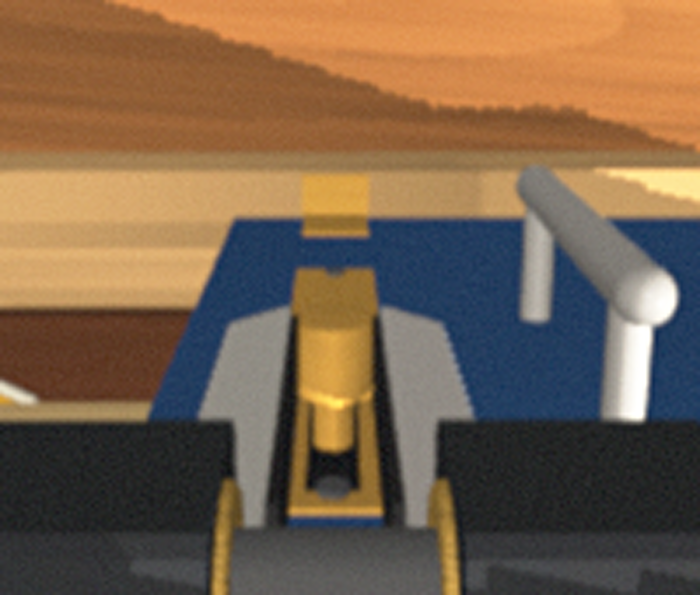

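The knob rises with the fingers: it stays at the same pixels in the gripper while the plate moves past it. I lift the rest.

Call:
send_rows([
  {"linear": [0, 0, 0.003], "delta_rot": [0, 0, 0]},
  {"linear": [0, 0, 0.006], "delta_rot": [0, 0, 0]},
  {"linear": [0, 0, 0.009], "delta_rot": [0, 0, 0]},
  {"linear": [0, 0, 0.011], "delta_rot": [0, 0, 0]},
  {"linear": [0, 0, 0.012], "delta_rot": [0, 0, 0]},
  {"linear": [0, 0, 0.012], "delta_rot": [0, 0, 0]},
  {"linear": [0, 0, 0.012], "delta_rot": [0, 0, 0]},
])

```text
time_s: 11.85
position: [0.5634, 0.094, 0.2437]
eef_rot: [0.678, 0.735, 0.0, -0.0]
contact_force: [-0.9, -0.4, 0.0]
finger_gap: 0.0003
```

```bash
python3 snap.py wrist:w7
python3 - <<'E'
from h import *
p=load("w7.npz")[0]
a=cv2.resize(p[130:300,160:360],None,fx=3.5,fy=3.5,interpolation=cv2.INTER_CUBIC);cv2.imwrite("pics/w7c.png",a[:,:,::-1])
E
```

```text
{'time_s': 11.85, 'position': [0.563, 0.094, 0.244], 'eef_rot': [0.678, 0.735, 0.0, -0.0], 'contact_force': [-0.897, -0.374, 0.025], 'finger_gap': 0.0, 'qpos': [0.432, 0.372, -0.834, 1.655, 0.288, 1.243, 1.189]}
```

View pics/w7c.png

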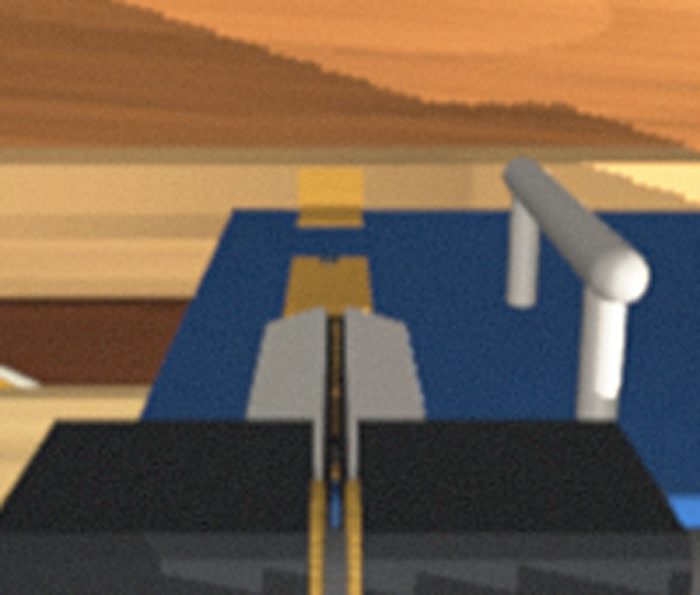

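The gripper shut fully, so it slipped off the knob. I open, back off upward and look.

Call:
send_rows([
  {"linear": [0, 0, 0.03], "delta_rot": [0, 0, 0]},
  {"linear": [0, 0, 0.06], "delta_rot": [0, 0, 0]},
  {"linear": [0, 0, 0.09], "delta_rot": [0, 0, 0]},
  {"linear": [0, 0, 0.107], "delta_rot": [0, 0, 0]},
  {"linear": [0, 0, 0.107], "delta_rot": [0, 0, 0]},
], hand=100)

```text
time_s: 12.52
position: [0.5638, 0.0939, 0.3511]
eef_rot: [0.679, 0.735, 0.0, 0.0]
contact_force: [0.4, 0.7, -0.7]
finger_gap: 0.047
```

```bash
python3 snap.py wrist:w8
python3 - <<'E'
from h import *
p,d,K,V=load("w8.npz")
a=cv2.resize(p[150:260,190:430],None,fx=3.3,fy=3.3,interpolation=cv2.INTER_CUBIC);cv2.imwrite("pics/w8c.png",a[:,:,::-1])
w=world(p,d,K,V)
for r in range(176,214,2): print(r,w[r,257].round(3),p[r,257])
p,d,K,V=load("w4.npz");w=world(p,d,K,V)
print()
for r in range(176,214,2): print(r,w[r,257].round(3),p[r,257])
E
```

```text
{'time_s': 12.525, 'position': [0.564, 0.094, 0.351], 'eef_rot': [0.679, 0.735, 0.0, 0.0], 'contact_force': [0.434, 0.723, -0.716], 'finger_gap': 0.047, 'qpos': [0.447, 0.306, -0.856, 1.488, 0.232, 1.451, 1.237]}
176 [0.582 0.1   0.063] [147 109  49]
178 [0.583 0.1   0.078] [140 108  60]
180 [0.583 0.1   0.094] [45 61 88]
182 [0.583 0.1   0.11 ] [44 59 87]
184 [0.556 0.096 0.26 ] [126  93  49]
186 [0.557 0.097 0.265] [237 178  72]
188 [0.559 0.097 0.265] [255 248 116]
190 [0.561 0.097 0.265] [255 248 115]
192 [0.563 0.097 0.266] [255 247 115]
194 [0.565 0.097 0.265] [255 248 119]
196 [0.567 0.097 0.266] [255 246 114]
198 [0.569 0.098 0.265] [255 246 113]
200 [0.573 0.098 0.261] [255 219  94]
202 [0.575 0.098 0.259] [209 149  61]
204 [0.577 0.098 0.26 ] [122  91  45]
206 [0.579 0.098 0.259] [119  89  41]
208 [0.581 0.099 0.26 ] [93 71 33]
210 [0.582 0.099 0.266] [34 29 30]
212 [0.583 0.099 0.27 ] [94 69 35]

176 [0.582 0.098 0.045] [208 153  69]
178 [0.583 0.098 0.058] [153 111  48]
180 [0.583 0.098 0.078] [142 106  53]
182 [0.584 0.098 0.089] [62 68 83]
184 [0.557 0.095 0.24 ] [117  91  52]
186 [0.557 0.095 0.248] [239 179  74]
188 [0.559 0.095 0.248] [255 236 103]
190 [0.562 0.095 0.248] [255 238 106]
192 [0.564 0.095 0.249] [255 241 109]
194 [0.566 0.096 0.248] [255 242 113]
196 [0.568 0.096 0.249] [255 243 109]
198 [0.571 0.096 0.248] [244 187  82]
200 [0.574 0.096 0.243] [168 124  58]
202 [0.576 0.097 0.243] [165 119  50]
204 [0.579 0.097 0.244] [167 124  53]
206 [0.581 0.097 0.244] [166 125  55]
208 [0.583 0.097 0.246] [88 66 34]
210 [0.582 0.097 0.254] [13 12 22]
212 [0.582 0.097 0.261] [14 14 16]
```

View pics/w8c.png

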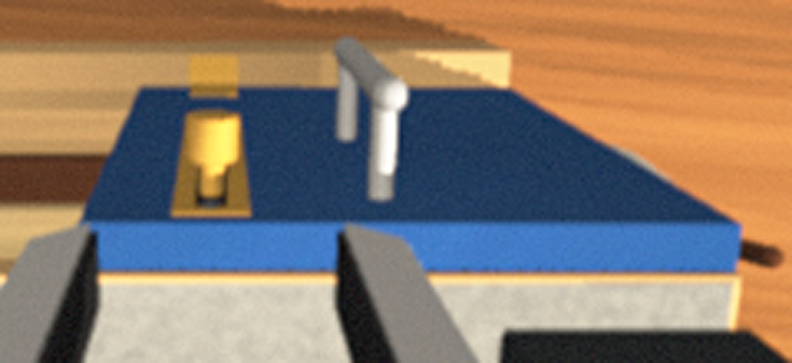

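Run:
```python
from h import *
for f in ["w5","w6","w7"]:
    p,d,K,V=load(f+".npz");w=world(p,d,K,V)
    print(f,'cam',(-V[:3,:3].T@V[:3,3]).round(3))
    for X in [(.557,.095,.2565),(.572,.096,.2565),(.557,.095,.238),(.563,.094,.2437)]: print(X,proj(X,K,V).round(1))
    for r in range(206,276,4):
        print(r,[(c,w[r,c].round(3).tolist()) for c in (245,255,265)])
```

```text
w5 cam [0.496 0.089 0.423]
(0.557, 0.095, 0.2565) [[258.1 228.9]]
(0.572, 0.096, 0.2565) [[257.7 251.7]]
(0.557, 0.095, 0.238) [[257.9 219.2]]
(0.563, 0.094, 0.2437) [[255.7 230.5]]
206 [(245, [0.585, 0.084, 0.112]), (255, [0.584, 0.095, 0.111]), (265, [0.583, 0.106, 0.11])]
210 [(245, [0.584, 0.084, 0.13]), (255, [0.582, 0.095, 0.135]), (265, [0.582, 0.105, 0.13])]
214 [(245, [0.584, 0.085, 0.145]), (255, [0.583, 0.095, 0.144]), (265, [0.582, 0.105, 0.144])]
218 [(245, [0.583, 0.085, 0.158]), (255, [0.556, 0.093, 0.238]), (265, [0.582, 0.105, 0.157])]
222 [(245, [0.557, 0.087, 0.245]), (255, [0.557, 0.093, 0.245]), (265, [0.556, 0.1, 0.244])]
226 [(245, [0.56, 0.087, 0.245]), (255, [0.558, 0.093, 0.248]), (265, [0.559, 0.1, 0.245])]
230 [(245, [0.562, 0.087, 0.246]), (255, [0.561, 0.093, 0.248]), (265, [0.561, 0.1, 0.246])]
234 [(245, [0.566, 0.087, 0.245]), (255, [0.564, 0.094, 0.248]), (265, [0.564, 0.1, 0.246])]
238 [(245, [0.568, 0.087, 0.246]), (255, [0.566, 0.094, 0.249]), (265, [0.567, 0.1, 0.245])]
242 [(245, [0.57, 0.088, 0.247]), (255, [0.569, 0.094, 0.249]), (265, [0.57, 
[... 3790 characters left out ...]
, (255, [0.555, 0.094, 0.31]), (265, [0.553, 0.099, 0.314])]
250 [(245, [0.53, 0.09, 0.37]), (255, [0.556, 0.095, 0.314]), (265, [0.53, 0.095, 0.37])]
254 [(245, [0.53, 0.09, 0.373]), (255, [0.555, 0.094, 0.319]), (265, [0.53, 0.095, 0.373])]
258 [(245, [0.531, 0.09, 0.375]), (255, [0.556, 0.095, 0.323]), (265, [0.53, 0.095, 0.376])]
262 [(245, [0.53, 0.09, 0.378]), (255, [0.556, 0.094, 0.327]), (265, [0.53, 0.095, 0.378])]
266 [(245, [0.53, 0.09, 0.38]), (255, [0.558, 0.095, 0.325]), (265, [0.53, 0.095, 0.38])]
270 [(245, [0.53, 0.09, 0.382]), (255, [0.56, 0.095, 0.326]), (265, [0.53, 0.095, 0.382])]
274 [(245, [0.53, 0.09, 0.384]), (255, [0.561, 0.095, 0.328]), (265, [0.53, 0.095, 0.384])]
```

Run:
```python
from h import *
for f in ["w8","w7","w1"]:
    p,d,K,V=load(f+".npz");w=world(p,d,K,V)
    print(f, 'TCP->px', proj((.5638,.0939,.3511),K,V) if f=='w8' else '')
    for c in (205,212,216,302,306,310) if f!='w7' else (238,245,268):
        col=w[:,c,2]; dd=d[:,c]
        # first row from top where depth jumps nearer strongly
        for r in range(212,235):
            if dd[r-1]-dd[r]>0.02: print(c,r,w[r,c].round(3),w[r+2,c].round(3))
```

```text
w8 TCP->px [[253.37703195 219.40309927]]
205 212 [0.626 0.027 0.15 ] [0.628 0.027 0.154]
205 220 [0.557 0.063 0.381] [0.557 0.064 0.385]
205 224 [nan nan nan] [0.557 0.065 0.391]
212 212 [0.625 0.037 0.149] [0.626 0.038 0.157]
212 218 [0.556 0.067 0.376] [0.557 0.067 0.38 ]
216 217 [0.556 0.069 0.375] [0.556 0.07  0.379]
302 219 [0.552 0.124 0.379] [0.552 0.123 0.383]
306 220 [0.552 0.126 0.38 ] [0.551 0.126 0.385]
310 221 [0.551 0.129 0.383] [0.552 0.128 0.386]
w7 TCP->px 
238 222 [0.555 0.084 0.276] [0.555 0.084 0.281]
245 215 [0.557 0.088 0.254] [0.557 0.088 0.26 ]
268 220 [0.553 0.102 0.274] [0.553 0.102 0.277]
w1 TCP->px 
205 218 [ 0.54  -0.029  0.378] [ 0.54  -0.029  0.381]
212 230 [ 0.533 -0.035  0.376] [ 0.532 -0.035  0.377]
302 217 [ 0.557 -0.089  0.375] [ 0.557 -0.089  0.377]
306 218 [ 0.558 -0.091  0.378] [ 0.558 -0.091  0.381]
310 219 [ 0.559 -0.093  0.38 ] [ 0.559 -0.092  0.384]
```

Depth and the closed gap agree that the gripping ends of the fingers lie about 24 mm behind the stated TCP. The first grip therefore caught only the upper part of the knob. The knob has risen 17 mm, so I regrip it lower.

Call:
send_rows([
  {"linear": [0, 0.001, -0.03], "delta_rot": [0, 0, 0]},
  {"linear": [0, 0.001, -0.06], "delta_rot": [0, 0, 0]},
  {"linear": [0, 0.001, -0.09], "delta_rot": [0, 0, 0]},
  {"linear": [0, 0.001, -0.115], "delta_rot": [0, 0, 0]},
  {"linear": [0, 0.001, -0.133], "delta_rot": [0, 0, 0]},
  {"linear": [0, 0.001, -0.133], "delta_rot": [0, 0, 0]},
  {"linear": [0, 0.001, -0.133], "delta_rot": [0, 0, 0]},
])

```text
time_s: 13.45
position: [0.5638, 0.095, 0.2184]
eef_rot: [0.679, 0.735, 0.0, 0.0]
contact_force: [-0.6, -0.5, 0.0]
finger_gap: 0.0573
```

Call:
send_rows([
  {"linear": [0, 0, 0], "delta_rot": [0, 0, 0]},
  {"linear": [0, 0, 0], "delta_rot": [0, 0, 0]},
  {"linear": [0, 0, 0], "delta_rot": [0, 0, 0]},
  {"linear": [0, 0, 0], "delta_rot": [0, 0, 0]},
  {"linear": [0, 0, 0], "delta_rot": [0, 0, 0]},
  {"linear": [0, 0, 0], "delta_rot": [0, 0, 0]},
], hand=255, newtons=25)

```text
time_s: 14.2
position: [0.5635, 0.0926, 0.2175]
eef_rot: [0.679, 0.734, -0.001, 0.001]
contact_force: [-1.1, -11.1, 2.5]
finger_gap: 0.0163
```

Call:
send_rows([
  {"linear": [0, -0.002, 0], "delta_rot": [0, 0, 0]},
  {"linear": [0, -0.002, 0.002], "delta_rot": [0, 0, 0]},
  {"linear": [0, -0.002, 0.004], "delta_rot": [0, 0, 0]},
  {"linear": [0, -0.002, 0.0055], "delta_rot": [0, 0, 0]},
  {"linear": [0, -0.002, 0.0055], "delta_rot": [0, 0, 0]},
  {"linear": [0, -0.002, 0.0055], "delta_rot": [0, 0, 0]},
])

```text
time_s: 14.95
position: [0.5614, 0.0926, 0.2207]
eef_rot: [0.678, 0.735, -0.002, -0.002]
contact_force: [0.2, 0.5, -32.1]
finger_gap: 0.0161
```

```bash
python3 snap.py wrist:w9
python3 - <<'E'
from h import *
p,d,K,V=load("w9.npz");w=world(p,d,K,V)
a=cv2.resize(p[130:300,160:360],None,fx=3.5,fy=3.5,interpolation=cv2.INTER_CUBIC);cv2.imwrite("pics/w9c.png",a[:,:,::-1])
for r in range(206,276,4): print(r,w[r,256].round(3))
E
```

```text
{'time_s': 14.95, 'position': [0.561, 0.093, 0.221], 'eef_rot': [0.678, 0.735, -0.002, -0.002], 'contact_force': [0.179, 0.466, -32.142], 'finger_gap': 0.016, 'qpos': [0.427, 0.391, -0.826, 1.686, 0.304, 1.204, 1.178]}
206 [0.581 0.096 0.112]
210 [0.579 0.096 0.135]
214 [0.58  0.096 0.146]
218 [0.58  0.096 0.159]
222 [0.58  0.096 0.17 ]
226 [0.554 0.094 0.256]
230 [0.554 0.094 0.264]
234 [0.554 0.094 0.269]
238 [0.557 0.094 0.268]
242 [0.559 0.094 0.269]
246 [0.562 0.094 0.268]
250 [0.564 0.094 0.269]
254 [0.566 0.095 0.269]
258 [0.571 0.095 0.265]
262 [0.574 0.095 0.263]
266 [0.576 0.096 0.265]
270 [0.579 0.096 0.264]
274 [0.579 0.096 0.269]
```

View pics/w9c.png

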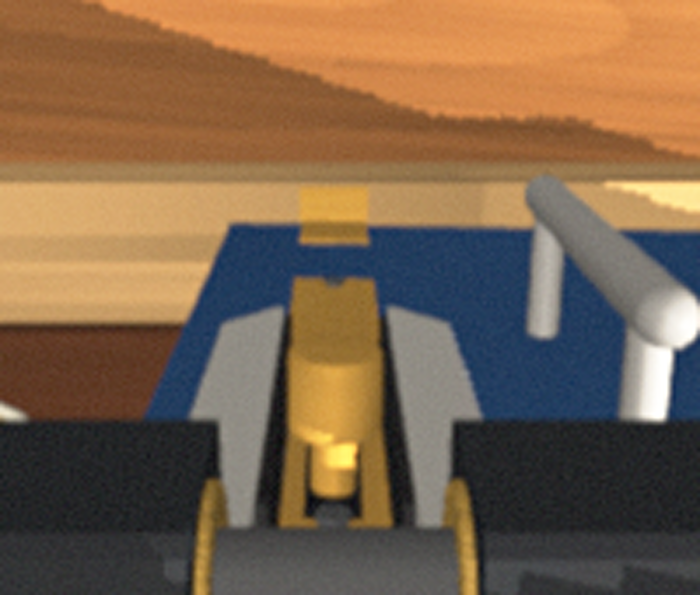

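Call:
send_rows([
  {"linear": [0, 0, -0.001], "delta_rot": [0, 0, 0]},
  {"linear": [0, 0, -0.0018], "delta_rot": [0, 0, 0]},
  {"linear": [0, 0, -0.0018], "delta_rot": [0, 0, 0]},
])

```text
time_s: 15.38
position: [0.5627, 0.0925, 0.2206]
eef_rot: [0.679, 0.735, -0.001, -0.001]
contact_force: [-1.5, -2.2, -27.7]
finger_gap: 0.0163
```

Call:
send_rows([
  {"linear": [0, 0, 0], "delta_rot": [0, 0, 0]},
  {"linear": [0, 0, 0], "delta_rot": [0, 0, 0]},
  {"linear": [0, 0, 0], "delta_rot": [0, 0, 0]},
  {"linear": [0, 0, 0.03], "delta_rot": [0, 0, 0]},
  {"linear": [0, 0, 0.06], "delta_rot": [0, 0, 0]},
  {"linear": [0, 0, 0.09], "delta_rot": [0, 0, 0]},
  {"linear": [-0.017, 0.053, 0.13], "delta_rot": [0, 0, 0]},
  {"linear": [-0.017, 0.053, 0.13], "delta_rot": [0, 0, 0]},
  {"linear": [-0.017, 0.053, 0.13], "delta_rot": [0, 0, 0]},
], hand=100)

```text
time_s: 16.5
position: [0.5466, 0.146, 0.3516]
eef_rot: [0.678, 0.735, 0.0, 0.0]
contact_force: [0.1, -0.9, -0.3]
finger_gap: 0.0572
```

```bash
python3 snap.py wrist:w10
python3 - <<'E'
from h import *
q=np.array([.694,.062,.079]);c,s=np.cos(q[2]),np.sin(q[2]);R=np.array([[c,-s],[s,c]])
p,d,K,V=load("w10.npz");w=world(p,d,K,V)
h=cv2.cvtColor(p,cv2.COLOR_RGB2HSV)
print(p[190:210:4,200:230:4].tolist()[0])
l=(w[...,:2]-q[:2])@R
m=(abs(l[...,1]-.043)<.006)&(l[...,0]<-.118)&(l[...,0]>-.14)&(w[...,2]>.2)&(w[...,2]<.3)
print('knob top',np.percentile(w[m][:,2],[50,90]),l[m].min(0),l[m].max(0))
m=(abs(l[...,1]-.096)<.02)&(l[...,0]<-.13)&(l[...,0]>-.15)&(w[...,2]>.2)&(w[...,2]<.3)
print('bar',np.percentile(w[m][:,2],[50,95]),np.median(l[m&(w[...,2]>.26)],0),np.median(w[m&(w[...,2]>.26)],0))
E
```

```text
{'time_s': 16.5, 'position': [0.547, 0.146, 0.352], 'eef_rot': [0.678, 0.735, 0.0, 0.0], 'contact_force': [0.148, -0.873, -0.345], 'finger_gap': 0.057, 'qpos': [0.375, 0.298, -0.879, 1.5, 0.23, 1.45, 1.141]}
[[22, 48, 80], [30, 52, 83], [31, 53, 85], [31, 49, 77], [34, 53, 83], [28, 51, 80], [32, 56, 85], [30, 57, 88]]
knob top [0.26693021 0.26848016] [-0.13638951  0.03722748] [-0.11827627  0.0489175 ]
bar [0.25909189 0.26826428] [-0.14371449  0.09743738] [0.54302496 0.14783705 0.26645773]
```

View pics/w10.png

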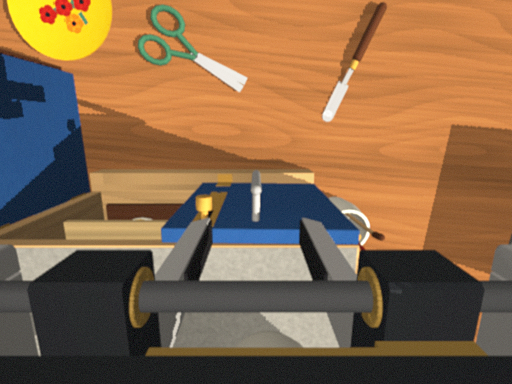

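Call:
send_rows([
  {"linear": [-0.001, 0.001, 0], "delta_rot": [0, 0, 0]},
  {"linear": [-0.001, 0.001, -0.02], "delta_rot": [0, 0, 0]},
  {"linear": [-0.001, 0.001, -0.05], "delta_rot": [0, 0, 0]},
  {"linear": [-0.001, 0.001, -0.08], "delta_rot": [0, 0, 0]},
  {"linear": [-0.001, 0.001, -0.11], "delta_rot": [0, 0, 0]},
  {"linear": [-0.001, 0.001, -0.138], "delta_rot": [0, 0, 0]},
  {"linear": [-0.001, 0.001, -0.138], "delta_rot": [0, 0, 0]},
  {"linear": [-0.001, 0.001, -0.138], "delta_rot": [0, 0, 0]},
], hand=150)

```text
time_s: 17.55
position: [0.5459, 0.1467, 0.2143]
eef_rot: [0.679, 0.734, 0.0, 0.0]
contact_force: [-0.5, 0.5, -0.5]
finger_gap: 0.0383
```

Call:
send_rows([
  {"linear": [0, 0, 0], "delta_rot": [0, 0, 0]},
  {"linear": [0, 0, 0], "delta_rot": [0, 0, 0]},
  {"linear": [0, 0, 0], "delta_rot": [0, 0, 0]},
  {"linear": [0, 0, 0], "delta_rot": [0, 0, 0]},
  {"linear": [0, 0, 0], "delta_rot": [0, 0, 0]},
], hand=255, newtons=15)

```text
time_s: 18.18
position: [0.5456, 0.1464, 0.2137]
eef_rot: [0.679, 0.734, -0.0, 0.0]
contact_force: [-2.7, -4.5, 5.7]
finger_gap: 0.0109
```

```bash
python3 -c "
from h import *
from rig import status
import numpy as np
q=np.array([.694,.062,.079]);c,s=np.cos(q[2]),np.sin(q[2]);R=np.array([[c,-s],[s,c]])
H=q[:2]+R@[-.09,.2];P=np.array(status.observe()['position'][:2]);print(H,P,np.linalg.norm(P-H),(P-q[:2])@R)
arc(H,P,-np.arange(1,17)*.1)"
```

```text
[0.58849713 0.25427362] [0.54555393 0.14636092] 0.11614330772887636 [-0.1413255   0.09581286]
{"linear":[-0.011,0.005,0],"delta_rot":[0,0,-0.10]},
{"linear":[-0.021,0.011,0],"delta_rot":[0,0,-0.20]},
{"linear":[-0.030,0.018,0],"delta_rot":[0,0,-0.30]},
{"linear":[-0.039,0.025,0],"delta_rot":[0,0,-0.40]},
{"linear":[-0.046,0.034,0],"delta_rot":[0,0,-0.50]},
{"linear":[-0.053,0.043,0],"delta_rot":[0,0,-0.60]},
{"linear":[-0.059,0.053,0],"delta_rot":[0,0,-0.70]},
{"linear":[-0.064,0.064,0],"delta_rot":[0,0,-0.80]},
{"linear":[-0.068,0.074,0],"delta_rot":[0,0,-0.90]},
{"linear":[-0.071,0.086,0],"delta_rot":[0,0,-1.00]},
{"linear":[-0.073,0.097,0],"delta_rot":[0,0,-1.10]},
{"linear":[-0.073,0.109,0],"delta_rot":[0,0,-1.20]},
{"linear":[-0.073,0.120,0],"delta_rot":[0,0,-1.30]},
{"linear":[-0.071,0.132,0],"delta_rot":[0,0,-1.40]},
{"linear":[-0.068,0.143,0],"delta_rot":[0,0,-1.50]},
{"linear":[-0.064,0.154,0],"delta_rot":[0,0,-1.60]},
```

Call:
send_rows([
  {"linear": [-0.006, 0.003, 0], "delta_rot": [0, 0, -0.05]},
  {"linear": [-0.011, 0.005, 0], "delta_rot": [0, 0, -0.1]},
  {"linear": [-0.021, 0.011, 0], "delta_rot": [0, 0, -0.2]},
  {"linear": [-0.03, 0.018, 0], "delta_rot": [0, 0, -0.3]},
  {"linear": [-0.03, 0.018, 0], "delta_rot": [0, 0, -0.3]},
])

```text
time_s: 18.8
position: [0.5146, 0.1646, 0.2137]
eef_rot: [0.781, 0.624, -0.001, 0.0]
contact_force: [-6.0, -5.8, 7.0]
finger_gap: 0.0106
```

Call:
send_rows([
  {"linear": [-0.009, 0.007, 0], "delta_rot": [0, 0, -0.1]},
  {"linear": [-0.016, 0.016, 0], "delta_rot": [0, 0, -0.2]},
  {"linear": [-0.023, 0.025, 0], "delta_rot": [0, 0, -0.3]},
  {"linear": [-0.029, 0.035, 0], "delta_rot": [0, 0, -0.4]},
  {"linear": [-0.034, 0.046, 0], "delta_rot": [0, 0, -0.5]},
  {"linear": [-0.038, 0.056, 0], "delta_rot": [0, 0, -0.6]},
  {"linear": [-0.041, 0.068, 0], "delta_rot": [0, 0, -0.7]},
  {"linear": [-0.043, 0.079, 0], "delta_rot": [0, 0, -0.8]},
  {"linear": [-0.043, 0.079, 0], "delta_rot": [0, 0, -0.8]},
])

```text
time_s: 19.92
position: [0.473, 0.2448, 0.2137]
eef_rot: [0.963, 0.271, 0.001, -0.0]
contact_force: [4.7, 0.2, 0.5]
finger_gap: 0.0104
```

Call:
send_rows([
  {"linear": [0.0, 0.012, 0], "delta_rot": [0, 0, -0.1]},
  {"linear": [0.0, 0.023, 0], "delta_rot": [0, 0, -0.2]},
  {"linear": [0.002, 0.035, 0], "delta_rot": [0, 0, -0.3]},
  {"linear": [0.005, 0.046, 0], "delta_rot": [0, 0, -0.4]},
  {"linear": [0.007, 0.051, 0], "delta_rot": [0, 0, -0.45]},
  {"linear": [0.007, 0.051, 0], "delta_rot": [0, 0, -0.45]},
  {"linear": [0.007, 0.051, 0], "delta_rot": [0, 0, -0.45]},
])

```text
time_s: 20.8
position: [0.4802, 0.2947, 0.2137]
eef_rot: [0.999, 0.05, 0.001, -0.0]
contact_force: [5.1, -1.5, 2.0]
finger_gap: 0.0107
```

Now I release, go straight up and check.

Call:
send_rows([
  {"linear": [0, 0, 0], "delta_rot": [0, 0, 0]},
  {"linear": [0, 0, 0], "delta_rot": [0, 0, 0]},
  {"linear": [0, 0, 0], "delta_rot": [0, 0, 0]},
  {"linear": [0, 0, 0.03], "delta_rot": [0, 0, 0]},
  {"linear": [0, 0, 0.06], "delta_rot": [0, 0, 0]},
  {"linear": [0, 0, 0.1], "delta_rot": [0, 0, 0]},
  {"linear": [0, 0, 0.14], "delta_rot": [0, 0, 0]},
  {"linear": [-0.03, -0.02, 0.17], "delta_rot": [0, 0, 0]},
  {"linear": [-0.06, -0.06, 0.17], "delta_rot": [0, 0, 0]},
  {"linear": [-0.08, -0.1, 0.17], "delta_rot": [0, 0, 0]},
  {"linear": [-0.08, -0.1, 0.17], "delta_rot": [0, 0, 0]},
  {"linear": [-0.08, -0.1, 0.17], "delta_rot": [0, 0, 0]},
], hand=130)

```text
time_s: 22.3
position: [0.3995, 0.1952, 0.3836]
eef_rot: [0.999, 0.05, 0.0, -0.0]
contact_force: [0.3, 0.9, -0.1]
finger_gap: 0.0456
```

```bash
python3 snap.py scene:s11 wrist:w11 top:t11
```

```text
{'time_s': 22.3, 'position': [0.4, 0.195, 0.384], 'eef_rot': [0.999, 0.05, 0.0, -0.0], 'contact_force': [0.335, 0.911, -0.128], 'finger_gap': 0.046, 'qpos': [0.106, -0.036, -0.603, 1.707, -0.02, 1.464, -0.395]}
{'time_s': 22.35, 'position': [0.4, 0.195, 0.383], 'eef_rot': [0.999, 0.05, -0.0, -0.0], 'contact_force': [-0.373, 0.298, -0.27], 'finger_gap': 0.046, 'qpos': [0.105, -0.035, -0.603, 1.706, -0.02, 1.464, -0.395]}
{'time_s': 22.4, 'position': [0.4, 0.196, 0.383], 'eef_rot': [0.999, 0.051, -0.0, -0.0], 'contact_force': [0.763, -0.527, -0.22], 'finger_gap': 0.046, 'qpos': [0.105, -0.034, -0.603, 1.706, -0.02, 1.464, -0.395]}
```

View pics/s11.png

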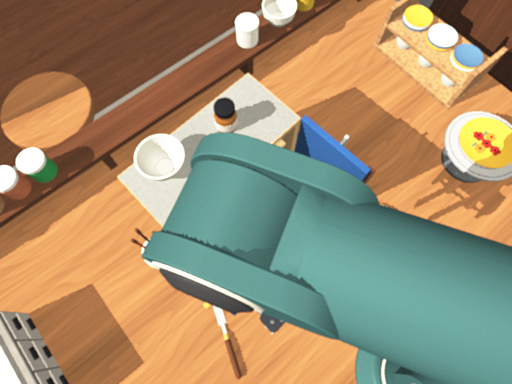

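View pics/w11.png

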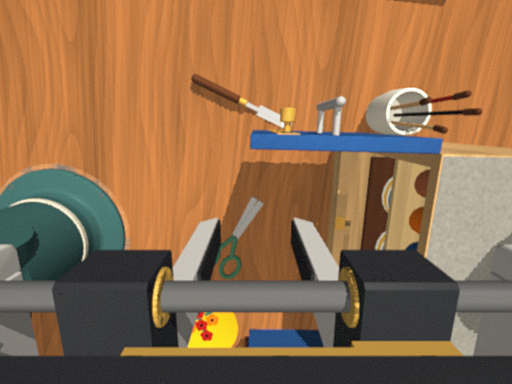

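View pics/t11.png

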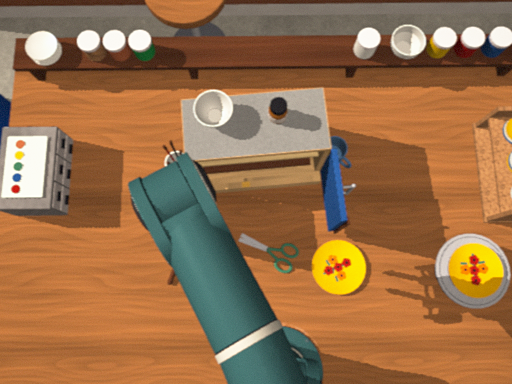

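Both leaves stand about square to the front. The passive leaf's top edge runs (250,148)–(440,150) in the wrist view, with the knob at (288,118). I move back to get a clear view and measure.

Call:
send_rows([
  {"linear": [-0.02, -0.05, 0.03], "delta_rot": [0, 0, 0]},
  {"linear": [-0.03, -0.1, 0.05], "delta_rot": [0, 0, 0]},
  {"linear": [-0.03, -0.15, 0.06], "delta_rot": [0, 0, 0]},
  {"linear": [-0.03, -0.2, 0.06], "delta_rot": [0, 0, 0]},
  {"linear": [-0.03, -0.25, 0.06], "delta_rot": [0, 0, 0]},
  {"linear": [-0.03, -0.3, 0.06], "delta_rot": [0, 0, 0]},
  {"linear": [-0.03, -0.35, 0.06], "delta_rot": [0, 0, 0]},
  {"linear": [-0.03, -0.4, 0.06], "delta_rot": [0, 0, 0]},
  {"linear": [-0.03, -0.45, 0.06], "delta_rot": [0, 0, 0]},
  {"linear": [-0.03, -0.5, 0.06], "delta_rot": [0, 0, 0]},
  {"linear": [-0.03, -0.5, 0.06], "delta_rot": [0, 0, 0]},
  {"linear": [-0.03, -0.5, 0.06], "delta_rot": [0, 0, 0]},
])

```text
time_s: 23.95
position: [0.3702, -0.3046, 0.443]
eef_rot: [0.999, 0.051, -0.0, -0.0]
contact_force: [-0.7, 0.9, 0.3]
finger_gap: 0.0465
```

```bash
python3 snap.py scene:s12 top:t12
python3 - <<'E'
from h import *
q=np.array([.694,.062,.079]);c,s=np.cos(q[2]),np.sin(q[2]);R=np.array([[c,-s],[s,c]])
for f in ['w11','s12','t12']:
    p,d,K,V=load(f+".npz");w=world(p,d,K,V);l=(w[...,:2]-q[:2])@R
    for nm,m in [('pass',(l[...,1]>.16)&(l[...,1]<.235)),('act',(l[...,1]<-.16)&(l[...,1]>-.235))]:
        m&=(abs(w[...,2]-.283)<.006)&(l[...,0]<-.11)&(l[...,0]>-.30)
        if m.sum()<60: continue
        vx,vy,x0,y0=cv2.fitLine(l[m].astype(np.float32),cv2.DIST_HUBER,0,.01,.01).ravel()
        if vx>0: vx,vy=-vx,-vy
        a=np.arctan2(-vx,vy if nm=='act' else -vy)
        print(f,nm,m.sum(),l[m].min(0).round(3),l[m].max(0).round(3),'angle',round(float(a),3))
    h=cv2.cvtColor(p,cv2.COLOR_RGB2HSV)
    m=(l[...,1]>.225)&(l[...,1]<.25)&(l[...,0]<-.225)&(l[...,0]>-.27)&(w[...,2]>.2)&(w[...,2]<.3)
    if m.sum()>5: print(f,'knob',m.sum(),np.percentile(w[m][:,2],[50,90,97]))
E
```

```text
{'time_s': 23.95, 'position': [0.37, -0.305, 0.443], 'eef_rot': [0.999, 0.051, -0.0, -0.0], 'contact_force': [-0.703, 0.889, 0.313], 'finger_gap': 0.046, 'qpos': [0.527, 0.016, 0.099, 1.535, -0.001, 1.592, 0.727]}
{'time_s': 24.0, 'position': [0.37, -0.304, 0.443], 'eef_rot': [0.999, 0.051, -0.0, -0.0], 'contact_force': [-0.206, 0.936, 0.628], 'finger_gap': 0.046, 'qpos': [0.526, 0.015, 0.099, 1.535, -0.001, 1.592, 0.727]}
w11 pass 2740 [-0.29   0.201] [-0.11   0.218] angle 1.573
w11 knob 265 [0.2666731  0.26860307 0.26903849]
s12 pass 720 [-0.288  0.197] [-0.11   0.214] angle 1.574
s12 act 614 [-0.298 -0.228] [-0.11  -0.202] angle 1.599
s12 knob 68 [0.26717013 0.26910076 0.26977731]
t12 pass 426 [-0.292  0.201] [-0.11   0.219] angle 1.577
t12 act 423 [-0.3   -0.223] [-0.11  -0.198] angle 1.59
t12 knob 44 [0.2661625  0.26951545 0.27026932]
```

View pics/s12.png

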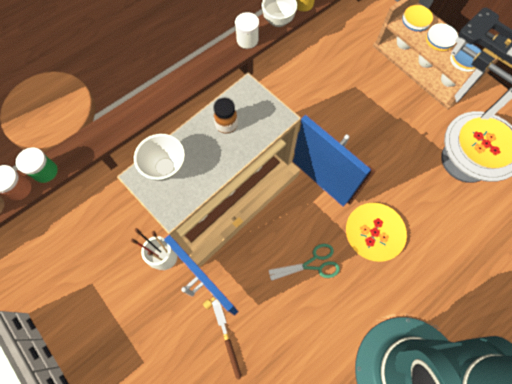

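```bash
python3 -c "
from rig import sign_off;print(sign_off())"
```

```text
the job is handed in; nothing more can be done
None
```

The cupboard is open and the job is handed in at about 24 s: the bolt is drawn up and both leaves stand square to the front.

- **Active leaf:** I gripped its bar pull and swung it open first. It last measured 1.59–1.60 rad.
- **Bolt:** The first grip on the brass knob caught only its upper part and slipped off after about 17 mm of lift. I regripped about 25 mm lower on it and lifted until the bolt met its stop at about 30 N. In the last views the knob stands 20–21 mm above its starting height, against the 18 mm needed.
- **Passive leaf:** With the bolt up, I opened it by its bar pull. It last measured 1.573–1.577 rad.
- **Other objects:** In the last pictures the bowl, jar, brush pot, mug, plate, scissors and palette knife look where they started. I judged that by eye and did not measure it.
- **Arm:** It was lifted clear to the right side, with contact force reading about zero.

Two readings disagreed with the nominal figures. The knob rise reads 20–21 mm, though the stop is at 22 mm; I put this down to depth error of 1–2 mm. Also, the gripping ends of the fingers seemed to lie about 24 mm short of the stated tool point, and that is why the first grip slipped.

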